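# Dock the backup drive and hold its recessed reset button

## Robot

A 7-joint arm with a two-finger parallel gripper is mounted at the origin on a cart in front of the work surface, level with it; the furniture and walls round the work are solid. World frame = base frame: x ahead of the robot, y to its left, z up, the work surface at z = 0. Lengths are in m, angles in rad, forces in N, time in s.
With the tool pointing down it reaches from about 0.4 to 0.75 m from the base axis. Payload 19.5 kg.
Tool frame: the origin (TCP) lies at the very end of the fingers, on their centre line; the grasp point (between the pads) lies 19 mm behind it; z points along the fingers, y is the line along which they close (so a half turn about z gives the same grasp; the last joint's range is limited). The gripper opens to 85 mm and grips with 20 to 120 N. Pads are 22 mm wide; open, the fingers measure 114 mm over their backs; the gripper's body (76 mm by 85 mm) begins 54 mm behind the grasp point. The pads swing forward as they close: fully open they stand 13 mm farther back than shut.
Start: joints at [1.118, 0.707, -0.028, 1.485, 0.022, 0.951, -0.075], TCP at [0.23, -0.527, 0.231] pointing down, gripper open.
Joint ranges: [-2.71, 2.71], [-0.32, 2.16], [-1.57, 1.52], [0, 2.45], [-1.46, 4.6], [0, 2.02], [-2.83, 2.83]. Speed limits (rad/s): [1.89, 1.89, 2.57, 2.57, 3.01, 3.01, 3.01].

## Interface

Orientations are given as a rotation vector (axis times angle).
In Python, from workcell import manip, capture, camera_model, ticket gives the robot as it stands.
- The arm moves only by the shell command python3 -m jog 'ROWS' [FORCE]. ROWS is JSON, a list of rows, each an object of numbers: "claw": the closure, from -1 (fully open) to 1 (shut); "tx", "ty", "tz": the shift along the world's x, y, z in mm; "ax", "ay", "az": the turn, a rotation vector about the world's x, y, z in rad. A call has 1 to 10 rows; each row is the pose to reach, as a shift and turn from the pose commanded when the call began; what a row does not reach only later rows make up. A row lasts 1/8 s, in which the tool goes at most 62.5 mm and 10.7 degrees, less where a joint would pass 70% of its speed; a pose out of reach is approached as far as the arm can. A call with a gripper value outside its range is refused whole. The fingers move at their own pace and stop on an object; FORCE is the grip in N (left out, the last holds). Time passes only in rows, so rows that repeat a pose let the fingers close. It gives the time, the measured TCP pose, the force, the opening and the grip force at its end, in the units of the state.
- manip.sense(): the state, without advancing time (a new reading comes with each control period).
- capture(name): name is "scene" or "top"; returns (picture, depth): 384x512x3 uint8, red, green, blue; 384x512 float32, m along the optical axis (not along the pixel's ray), 0 where there is no reading.
- camera_model(name): a dict with "vfov" (degrees; the focal length in pixels is half the picture's height over the tangent of half this angle, whatever the lens; pixels are square), "cx", "cy" (the principal point, pixels), "R" (3x3) and "t" (3): a world point X has camera coordinates R X + t. Camera axes: x right, y down, z forward; pixel columns grow to the right and rows downward; lengths in m; the calibration is good to about 2 mm. A picture is of the moment at which its call begins. camera_model takes no time and is no camera call.
- ticket.hand_in(): hands the job in; it is judged then, once.
The state is a dict: "t": time; "joint_pos": joint angles; "joint_vel": joint speeds; "joint_efforts": joint torques, N m; "eef_pos": TCP position; "tool_rot": TCP orientation; "force": force on the tool from outside, world axes, zero at the start; "torque": the same for the moment, N m; "grip_width": finger opening in m; "finger_force": force on a finger pad.
Only numpy, scipy, OpenCV 4.12 (cv2) and the standard library are available. Lean on these libraries where they do the work, as an engineer would, in place of code of your own. Each camera call takes 0.05 s, during which the arm holds its last target. There are 200 camera calls.

## Task

Take the flat drive cartridge out of its parking stand and slide it upright, lower edge first, fully home into the slot in the top of the drive dock, and let go of it. Then take the stylus from its stand, reach its thin tip down through the round hole in the top of the dock and press the recessed reset button well down; finish while still gripping the stylus and holding the button down, with the drive still seated. Leave the other things on the desk alone.

Things in the scene. Friction and masses are not known exactly. Their poses are not given: they have to be found in the camera images.
- dock: Grey plastic drive dock, a block 104 (x) x 170 (y) x 52 (z) mm fixed to the desk, with a row of black vents and two lamps on its front (-x) face. Origin: centre of its underside; z up. Its flat top has a black-rimmed oblong slot on the right (-y) and a round hole with a thin steel ring on the left (+y), both straight down.
- dock_slot (a point): Centre of the slot's mouth, level with the dock's top (52 mm above the desk), 40 mm to the dock's -y side of its centre. The slot is 74 mm long along the dock's x, 16 mm wide along its y, 36 mm deep with a flat floor. Axes as the dock's.
- dock_hole (a point): Centre of the round hole's mouth, level with the dock's top, 50 mm to the dock's +y side of its centre. The hole is 15 mm across with sharp edges; the reset button's top lies 18 mm below the mouth. Axes as the dock's.
- reset_button (a joint): How far the reset button is pressed straight down, m: 0 up, 0.008 at its hard stop. A spring returns it: about 1.5 N starts it moving, 4 N holds it 5 mm down, 5.5 N bottoms it. It counts as well down beyond 0.005.
- button_top (a point): Centre of the top of the white round reset button (13 mm across) at the bottom of the hole; it sinks with the button.
- drive_stand: Black parking stand 104 (x) x 60 (y) x 40 (z) mm, fixed, in which the drive cartridge stands at the start, upright and lengthwise along the stand's x; its slot is 75 x 16 mm, 30 mm deep. Origin: centre of its underside. The two stands may change sides.
- drive: Flat aluminium drive cartridge, loose, 0.14 kg +-30 %: 70 mm wide (its x), 12 thick (its y), 100 tall (its z, up), four dark ribs near the top; the lowest 5 mm narrow to 66 x 8 mm. Origin: centre of its lower edge, at the start 10 mm above the desk. The same either way round. Pinch it across its thickness from above; 70 mm stand out of the stand, 64 mm of the dock when home.
- stylus_stand: Grey block 60 x 60 x 60 mm, fixed, with an upright hole 10 mm across in its top, 54 mm deep, which holds the stylus upright. Origin: centre of its underside.
- stylus: Stylus, loose, 0.05 kg, 140 mm long, upright, tip down in its stand. Origin: the end of the tip, at the start 10 mm above the desk; z up along it. Steel shaft 7 mm across from 0 to 50 mm, collar 19 mm across to 54 mm (rests on the stand's top), then a black square grip 14 x 14 mm, flats along its x and y, up to 140 mm.
- stapler: Bystander: blue stapler 137 x 34 x 46 mm, loose. Origin: centre of its underside.
- mug: Bystander: orange mug, 101 mm high, loose. Origin: centre of its underside.
- sticky_notes: Bystander: pad of yellow notes 76 x 76 x 8 mm, loose. Origin: centre of its underside.

How it is judged:
By the outcome, as a careful person would: the job done as asked, in the order asked, and still so for the second after the job is handed in, while the arm keeps its last pose, push and grip.
It also fails if it takes over 61 s, if anything falls off the work surface, if the arm or the gripper's body presses on something with over 40 N, if the wrist force passes 120 N, or if a joint passes its speed limit or range.

## Working session

There is one attempt and no reset: what is moved stays moved. The work goes in short steps, Python scripts to look and compute and a shell command to move; the robot and the scene stay as the last step left them, time stands still between calls to the robot, and variables do not carry over. Pictures are saved under pics/ and viewed, at most 10 in all, crops included, and the job is handed in when it is done.

```bash
ls; mkdir -p pics; python3 - <<'E'
from workcell import manip, capture, camera_model
import cv2,numpy as np
print(manip.sense())
for n in("scene","top"):
    im,d=capture(n); cv2.imwrite(f"pics/{n}0.png",im[:,:,::-1]); np.savez(f"{n}0.npz",im=im,d=d); print(n,camera_model(n),(d==0).mean())
E
```

```text
pics
{'t': 0.0, 'joint_pos': array([ 1.11831618,  0.70709513, -0.02765692,  1.48501364,  0.02202801,
        0.9508962 , -0.07548022]), 'joint_vel': array([-0.00047824, -0.00074156, -0.00047833, -0.0001914 , -0.00015786,
        0.0006948 , -0.00099254]), 'joint_efforts': array([-3.32521313e-04, -8.83196855e+01,  1.23463880e+00, -2.36164892e+01,
        1.69801712e-02,  6.55139025e-03,  4.92568290e-05]), 'eef_pos': array([ 0.22951362, -0.52691259,  0.23082818]), 'tool_rot': array([-3.07448379e+00, -6.40607546e-01,  4.05859120e-04]), 'force': array([ 0.26988098,  0.40879126, -0.14805838]), 'torque': array([-0.03813786,  0.03342558,  0.02254914]), 'finger_force': 0.0, 'grip_width': 0.08544154230697604}
scene {'vfov': 55.34692683091044, 'cx': 254.83456521839958, 'cy': 187.8966614974017, 'R': array([[-0.87681595, -0.48079298,  0.00564891],
       [-0.37240329,  0.67162174, -0.64049983],
       [ 0.30415389, -0.56370414, -0.76793753]]), 't': array([0.48671793, 0.23627556, 1.0223523 ])} 0.0041351318359375
top {'vfov': 43.2359367903955, 'cx': 256.6722047253353, 'cy': 183.59603331131768, 'R': array([[ 5.41028842e-04, -9.99876525e-01,  1.57048658e-02],
       [-9.86689665e-01, -3.08758879e-03, -1.62585278e-01],
       [ 1.62613693e-01, -1.54078655e-02, -9.86569503e-01]]), 't': array([0.02352535, 0.55711345, 1.6138061 ])} 0.0037943522135416665
```

View pics/scene0.png

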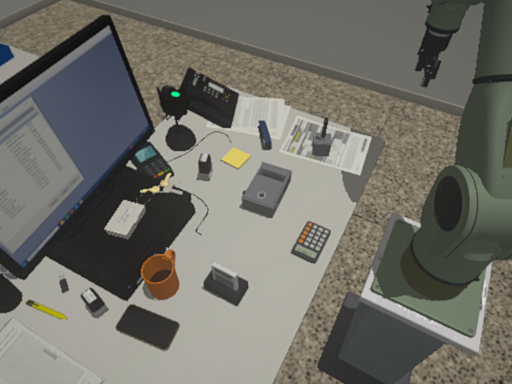

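View pics/top0.png

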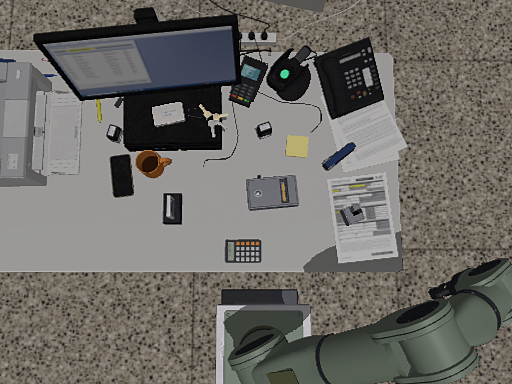

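The scene view shows the drive in its stand at about (226,282), the dock at (267,190) and the stylus stand at (322,140). In the top view the drive stand is at (172,208), the dock at (272,192) with its slot at (283,190) and hole at (258,194), and the stylus stand at (350,214). Next I'll enlarge these areas and project the depth.

```bash
cat > h.py <<'E'
import numpy as np,cv2
from workcell import camera_model
def K(n):
    m=camera_model(n); return m,192/np.tan(np.radians(m["vfov"]/2))
def cloud(n,d):
    m,f=K(n); v,u=np.mgrid[:384,:512]
    return (np.dstack([(u-m["cx"])/f*d,(v-m["cy"])/f*d,d])-m["t"])@m["R"]
def ray(n,uv,z):
    m,f=K(n); uv=np.atleast_2d(uv).astype(float)
    r=np.c_[(uv-[m["cx"],m["cy"]])/f,np.ones(len(uv))]@m["R"]; c=-m["R"].T@m["t"]
    return c+r*((z-c[2])/r[:,2])[:,None]
def tri(a,b):
    A=[];B=[]
    for n,uv in(("scene",a),("top",b)):
        m,f=K(n); P=np.c_[m["R"],m["t"]]
        for k,c in((0,"cx"),(1,"cy")):
            q=(uv[k]-m[c])/f; A.append(P[k,:3]-q*P[2,:3]); B.append(q*P[2,3]-P[k,3])
    return np.linalg.lstsq(np.array(A),np.array(B),rcond=None)[0]
def rect(xy):
    (c,s,a)=cv2.minAreaRect((np.asarray(xy)[:,:2]*1000).astype(np.float32)); return np.round(c,1),np.round(s,1),round(a,1)
E
python3 - <<'E'
from h import *
roi={"scene":{"stand":(200,255,255,305),"dock":(235,155,300,225),"sty":(305,110,345,165)},"top":{"stand":(155,185,190,230),"dock":(240,168,305,215),"sty":(330,195,370,232)}}
out=[]
for n in roi:
    z=np.load(n+"0.npz"); W=cloud(n,z["d"]); row=[]
    for k,(a,b,c,e) in roi[n].items():
        P=W[b:e,a:c].reshape(-1,3); 
        h,ed=np.histogram(P[:,2],np.arange(-.01,.16,.01)); print(n,k,h)
        for lo,hi in {"stand":[(.033,.047),(.07,.125)],"dock":[(.045,.059)],"sty":[(.053,.067),(.08,.16)]}[k]:
            Q=P[(P[:,2]>lo)&(P[:,2]<hi)]
            print("  ",lo,len(Q),np.round(np.median(Q,0)*1000,1),"top",round(np.percentile(Q[:,2],95),4),rect(Q))
        row.append(cv2.resize(z["im"][b:e,a:c,::-1],(260,290),interpolation=cv2.INTER_CUBIC))
    out.append(np.hstack(row))
cv2.imwrite("pics/c1.png",np.vstack(out))
E
```

```text
scene stand [ 426 1206   66   66  232  352   44   40   46   44   44   87   83    0
    0    0]
   0.033 549 [459.6 326.5  40.6] top 0.0436 (array([473.3, 314. ]), array([104.6,  58.9]), 0.9)
   0.07 304 [470.7 317.6 103.2] top 0.1126 (array([472.2, 312.3]), array([69.4, 15.1]), 0.4)
scene dock [ 766 2030  110  101  131  191 1211    0    0    0    0    0    0    0
    0    0]
   0.045 1331 [526.3 -18.9  52.8] top 0.0556 (array([528.6, -29.8]), array([104.4, 173.6]), 5.4)
scene sty [ 271 1110   44   36   41   36   98  123   11   12    8   11   12    8
   14   11]
   0.053 200 [ 449.5 -296.3   60.7] top 0.0639 (array([ 454.2, -303.7]), array([58.8, 65.6]), 20.3)
   0.08 82 [ 453.  -299.6  118.5] top 0.1502 (array([ 452.9, -302.1]), array([13.8, 17.5]), 21.4)
top stand [552 422  22  11 243 162  10  13  11  13   7  59  30   0   0   0]
   0.033 373 [473.  306.   39.3] top 0.0446 (array([473.7, 314.5]), array([104. ,  59.5]), 0.9)
   0.07 120 [469.2 311.9 105.9] top 0.1137 (array([473.6, 314.9]), array([70.1, 13.4]), 0.1)
top dock [853 601  95  35  39 616 775  11   0   0   0   0   0   0   0   0]
   0.045 1292 [527.6 -24.3  50.8] top 0.0565 (array([528.9, -28.2]), array([104.9, 170.1]), 5.6)
top sty [653 438  17  10  12  13 173  97   6   1   3   5   4   1   4  17]
   0.053 240 [ 450.3 -297.7   58.9] top 0.0636 (array([ 453.8, -301. ]), array([59.8, 60.6]), 23.1)
   0.08 40 [ 452.8 -297.9  142.5] top 0.1524 (array([ 453.9, -302.1]), array([13.1, 15.4]), 26.3)
```

View pics/c1.png

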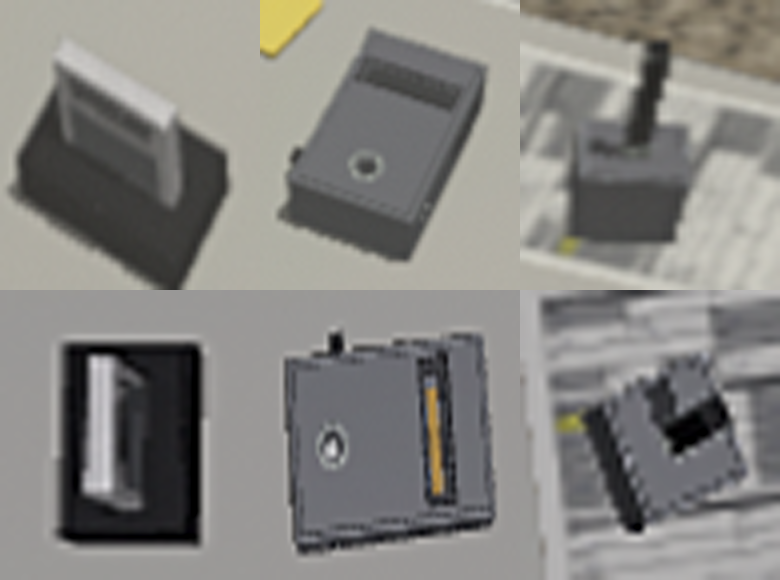

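The crops show the drive, slot, ring and stylus grip clearly. The depth sizes match the text: stand 104x60x40, drive top about 110, dock 104x170x52, stylus stand 60 high, stylus top about 150. I'll refine the slot and hole with rays from both views and check where the stylus and drive tops stand.

```bash
cat > pts.py <<'E'
from h import *
ims={n:np.load(n+"0.npz") for n in("scene","top")}
def blob(n,mask,near,show=""):
    k,l,s,c=cv2.connectedComponentsWithStats(mask.astype(np.uint8),connectivity=8)
    i=1+min(range(k-1),key=lambda j:np.hypot(*(c[j+1]-near))-0.05*min(s[j+1,4],100)); return c[i],s[i],l==i
E
python3 - <<'E'
from pts import *
c={}
for n,(a,b,e,f) in {"scene":(248,180,275,207),"top":(250,185,268,203)}.items():
    g=ims[n]["im"].min(2).astype(int); m=np.zeros((384,512),bool); m[b:f,a:e]=g[b:f,a:e]>np.median(g[b:f,a:e])+18
    v,u=np.nonzero(m); print(n,"ring px",len(u),u.min(),u.max(),v.min(),v.max())
    (x,y),r=cv2.minEnclosingCircle(np.c_[u,v].astype(np.float32)); c[n]=(np.array([u.min()+u.max(),v.min()+v.max()])/2.); print(c[n],(x,y),r,"ray z52",np.round(ray(n,c[n],.052)*1000,1))
print("hole tri",np.round(tri(c["scene"],c["top"])*1000,1))
for n,(a,b,e,f) in {"scene":(250,162,292,186),"top":(276,172,294,206)}.items():
    im=ims[n]["im"].astype(int); g=im.max(2); sub=g[b:f,a:e]
    m=np.zeros((384,512),bool); m[b:f,a:e]=(sub<70)|((im[b:f,a:e,0]-im[b:f,a:e,2])>30)
    p,s,mm=blob(n,m,((a+e)/2,(b+f)/2)); v,u=np.nonzero(mm); print(n,"slot",p,s,rect(ray(n,np.c_[u,v],.052)), "med",np.median(sub))
# tops from both views, from depth
for n,(a,b,e,f) in {"scene":(305,110,345,165),"top":(330,195,370,232)}.items():
    W=cloud(n,ims[n]["d"])[b:f,a:e].reshape(-1,3)
    for lo in(.08,.10,.12,.14): 
        Q=W[(W[:,2]>lo)&(W[:,2]<lo+.02)]; print(n,"sty",lo,len(Q),np.round(Q.mean(0)*1000,1),np.round(np.ptp(Q,0)*1000,1))
h,t=np.array([528.9,-29.]),np.radians(5.5)
for o in(-40,50): print("pred",h+o*np.array([-np.sin(t),np.cos(t)]))
E
```

```text
scene ring px 32 248 265 180 198
[256.5 189. ] (255.5625, 188.5625) 11.424101829528809 ray z52 [[546.3   5.8  52. ]]
top ring px 29 254 261 190 196
[257.5 193. ] (257.71429443359375, 193.0) 3.8466386795043945 ray z52 [[523.6  21.8  52. ]]
hole tri [527.2  24.9  80.5]
scene slot [270.08333333 176.33333333] [265 175  11   4  12] (array([533.4, -62.5]), array([34.3,  4. ]), 4.7) med 115.0
top slot [283.93793103 190.43448276] [279 178  10  25 145] (array([533.7, -67.6]), array([83.4, 25.3]), 4.7) med 116.0
scene sty 0.08 20 [ 453.  -299.6   88.9] [16.8 13.5 16.8]
scene sty 0.1 23 [ 452.6 -299.2  110.4] [16.7 13.5 18.4]
scene sty 0.12 22 [ 452.8 -299.8  131.4] [14.9 12.  18.7]
scene sty 0.14 17 [ 453.5 -301.3  148.4] [12.9 11.6 12.1]
top sty 0.08 4 [ 452.1 -295.3   89.9] [ 6.9  2.5 14.8]
top sty 0.1 9 [ 451.2 -296.8  109.2] [11.1  9.9 14.6]
top sty 0.12 5 [ 452.2 -295.4  133.1] [ 9.4  3.5 10.3]
top sty 0.14 22 [ 453.8 -301.6  147.5] [16.  16.1 12. ]
pred [532.7338301  -68.81584793]
pred [524.10771237  20.76980992]
```

The top-view rays put the slot at (533.7,-67.6) and the hole at (523.6,21.8). The dock box predicts (532.7,-68.8) and (524.1,20.8), so they agree to about 1 mm. The scene ring mask was polluted, so I'm rejecting that triangulation. Next I go above the drive, keeping x at about 0.45 on the way.

```bash
python3 - <<'E'
from h import *
print(ray("scene",(261.5,194.9),.052)*1000, tri((261.5,194.9),(257.6,193))*1000)
E
python3 -m jog '[{"tx":110,"ty":115,"claw":-1},{"tx":110,"ty":115,"claw":-1},{"tx":110,"ty":115,"claw":-1},{"tx":220,"ty":250,"claw":-1},{"tx":220,"ty":250,"claw":-1},{"tx":220,"ty":250,"claw":-1},{"tx":240,"ty":420,"claw":-1,"az":-0.2},{"tx":240,"ty":420,"claw":-1,"az":-0.2},{"tx":240,"ty":540,"claw":-1,"az":-0.4},{"tx":240,"ty":540,"claw":-1,"az":-0.4}]' 60
```

```text
[[521.473856    19.13133553  52.        ]] [521.9399295   21.12732695  54.41356438]schema error: expected keys claw, tx, ty, tz, ax, ay, az
```

The hand-read ring centre triangulates to (522,21,54), which is consistent. Every row needs all seven keys.

```bash
python3 -m jog '[{"tx":110,"ty":115,"tz":0,"ax":0,"ay":0,"az":0,"claw":-1},{"tx":110,"ty":115,"tz":0,"ax":0,"ay":0,"az":0,"claw":-1},{"tx":110,"ty":115,"tz":0,"ax":0,"ay":0,"az":0,"claw":-1},{"tx":220,"ty":250,"tz":0,"ax":0,"ay":0,"az":0,"claw":-1},{"tx":220,"ty":250,"tz":0,"ax":0,"ay":0,"az":0,"claw":-1},{"tx":220,"ty":250,"tz":0,"ax":0,"ay":0,"az":0,"claw":-1},{"tx":240,"ty":420,"tz":0,"ax":0,"ay":0,"az":-0.2,"claw":-1},{"tx":240,"ty":420,"tz":0,"ax":0,"ay":0,"az":-0.2,"claw":-1},{"tx":240,"ty":540,"tz":0,"ax":0,"ay":0,"az":-0.4,"claw":-1},{"tx":240,"ty":540,"tz":0,"ax":0,"ay":0,"az":-0.4,"claw":-1}]' 60
```

```text
t: 1.35
eef_pos: [0.4681, -0.0278, 0.2312]
tool_rot: [3.142, 0.012, -0.0]
force: [1.7, 0.8, -0.4]
grip_width: 0.0854
finger_force: 0.0
```

```bash
python3 -m jog '[{"tx":0,"ty":325,"tz":0,"ax":0,"ay":0,"az":0,"claw":-1},{"tx":0,"ty":325,"tz":0,"ax":0,"ay":0,"az":0,"claw":-1},{"tx":0,"ty":325,"tz":0,"ax":0,"ay":0,"az":0,"claw":-1},{"tx":0,"ty":325,"tz":0,"ax":0,"ay":0,"az":0,"claw":-1},{"tx":0,"ty":325,"tz":0,"ax":0,"ay":0,"az":0,"claw":-1},{"tx":0,"ty":325,"tz":0,"ax":0,"ay":0,"az":0,"claw":-1},{"tx":0,"ty":325,"tz":0,"ax":0,"ay":0,"az":0,"claw":-1},{"tx":0,"ty":325,"tz":0,"ax":0,"ay":0,"az":0,"claw":-1}]' 60
```

```text
t: 2.35
eef_pos: [0.4687, 0.2936, 0.2314]
tool_rot: [3.141, 0.014, 0.0]
force: [0.5, -0.0, -0.6]
grip_width: 0.0854
finger_force: 0.0
```

```bash
python3 -m jog '[{"tx":4,"ty":21,"tz":-50,"ax":0,"ay":0,"az":0,"claw":-1},{"tx":4,"ty":21,"tz":-90,"ax":0,"ay":0,"az":0,"claw":-1},{"tx":4,"ty":21,"tz":-90,"ax":0,"ay":0,"az":0,"claw":-1},{"tx":4,"ty":21,"tz":-90,"ax":0,"ay":0,"az":0,"claw":-1}]' && python3 - <<'E'
from workcell import capture
from h import *
im,d=capture("scene"); im2,d2=capture("top")
cv2.imwrite("pics/c2.png",np.hstack([cv2.resize(im[190:330,160:300,::-1],(400,400)),cv2.resize(im2[160:240,130:210,::-1],(400,400))]))
E
```

```text
t: 2.85
eef_pos: [0.4732, 0.3156, 0.143]
tool_rot: [-3.141, -0.015, -0.003]
force: [0.6, 0.5, -0.3]
grip_width: 0.0856
finger_force: 0.0
```

View pics/c2.png

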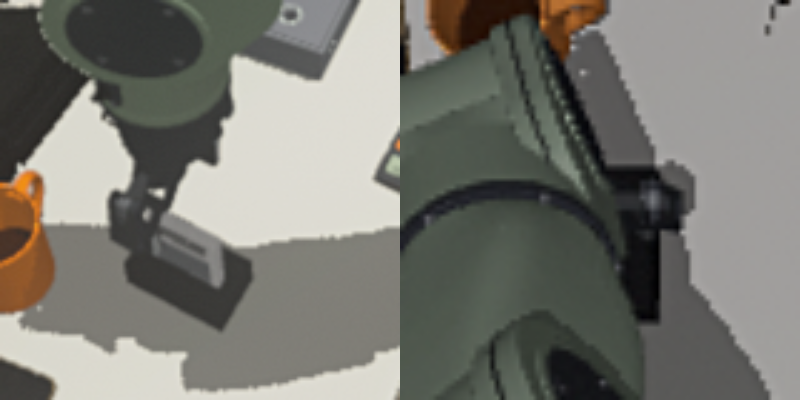

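The gripper is above the drive, with the +y finger at about (135,210) in the left crop, clear of the mug at (25,245). I'll descend and close.

```bash
python3 -m jog '[{"tx":0,"ty":0,"tz":-45,"ax":0,"ay":0,"az":0,"claw":-1},{"tx":0,"ty":0,"tz":-83,"ax":0,"ay":0,"az":0,"claw":-1},{"tx":0,"ty":0,"tz":-83,"ax":0,"ay":0,"az":0,"claw":-1},{"tx":0,"ty":0,"tz":-83,"ax":0,"ay":0,"az":0,"claw":1},{"tx":0,"ty":0,"tz":-83,"ax":0,"ay":0,"az":0,"claw":1},{"tx":0,"ty":0,"tz":-83,"ax":0,"ay":0,"az":0,"claw":1},{"tx":0,"ty":0,"tz":-83,"ax":0,"ay":0,"az":0,"claw":1},{"tx":0,"ty":0,"tz":-83,"ax":0,"ay":0,"az":0,"claw":1},{"tx":0,"ty":0,"tz":-83,"ax":0,"ay":0,"az":0,"claw":1},{"tx":0,"ty":0,"tz":-83,"ax":0,"ay":0,"az":0,"claw":1}]' 60; python3 -m jog '[{"tx":0,"ty":0,"tz":0,"ax":0,"ay":0,"az":0,"claw":1},{"tx":0,"ty":0,"tz":0,"ax":0,"ay":0,"az":0,"claw":1},{"tx":0,"ty":0,"tz":0,"ax":0,"ay":0,"az":0,"claw":1}]'
```

```text
t: 4.2
eef_pos: [0.4724, 0.3156, 0.0587]
tool_rot: [3.141, 0.016, 0.0]
force: [-1.0, -5.1, 8.4]
grip_width: 0.0117
finger_force: 58.2
t: 4.58
eef_pos: [0.4724, 0.3156, 0.0587]
tool_rot: [3.141, 0.016, 0.0]
force: [-1.0, -4.0, 8.1]
grip_width: 0.0115
finger_force: 58.2
```

```bash
python3 -m jog '[{"tx":0,"ty":0,"tz":30,"ax":0,"ay":0,"az":0,"claw":1},{"tx":0,"ty":0,"tz":75,"ax":0,"ay":0,"az":0,"claw":1},{"tx":0,"ty":0,"tz":100,"ax":0,"ay":0,"az":0,"claw":1},{"tx":30,"ty":-55,"tz":100,"ax":0,"ay":0,"az":0.04,"claw":1},{"tx":60,"ty":-384,"tz":100,"ax":0,"ay":0,"az":0.085,"claw":1},{"tx":60,"ty":-384,"tz":100,"ax":0,"ay":0,"az":0.085,"claw":1},{"tx":60,"ty":-384,"tz":100,"ax":0,"ay":0,"az":0.085,"claw":1},{"tx":60,"ty":-384,"tz":100,"ax":0,"ay":0,"az":0.085,"claw":1},{"tx":60,"ty":-384,"tz":100,"ax":0,"ay":0,"az":0.085,"claw":1},{"tx":60,"ty":-384,"tz":100,"ax":0,"ay":0,"az":0.085,"claw":1}]'; python3 -m jog '[{"tx":0,"ty":0,"tz":0,"ax":0,"ay":0,"az":0,"claw":1},{"tx":0,"ty":0,"tz":0,"ax":0,"ay":0,"az":0,"claw":1}]'
```

```text
t: 5.82
eef_pos: [0.532, -0.072, 0.1584]
tool_rot: [3.137, 0.143, -0.0]
force: [0.2, 1.1, -0.9]
grip_width: 0.0116
finger_force: 58.4
t: 6.08
eef_pos: [0.5323, -0.0661, 0.1582]
tool_rot: [-3.137, -0.153, 0.0]
force: [0.4, 0.7, -0.4]
grip_width: 0.0115
finger_force: 58.5
```

```bash
python3 -m jog '[{"tx":0,"ty":-2,"tz":-30,"ax":0,"ay":0,"az":0,"claw":1},{"tx":0,"ty":-2,"tz":-45,"ax":0,"ay":0,"az":0,"claw":1},{"tx":0,"ty":-2,"tz":-45,"ax":0,"ay":0,"az":0,"claw":1},{"tx":0,"ty":-2,"tz":-45,"ax":0,"ay":0,"az":0,"claw":1}]' && python3 - <<'E'
from workcell import capture
from h import *
im,d=capture("scene"); im2,d2=capture("top"); np.savez("s1.npz",im=im,d=d,im2=im2,d2=d2)
cv2.imwrite("pics/c3.png",np.hstack([cv2.resize(im[140:230,230:320,::-1],(400,400)),cv2.resize(im2[150:230,240:320,::-1],(400,400))]))
E
```

```text
t: 6.58
eef_pos: [0.5326, -0.0695, 0.114]
tool_rot: [-3.138, -0.151, -0.001]
force: [-0.1, -0.0, -1.4]
grip_width: 0.0113
finger_force: 58.7
```

View pics/c3.png

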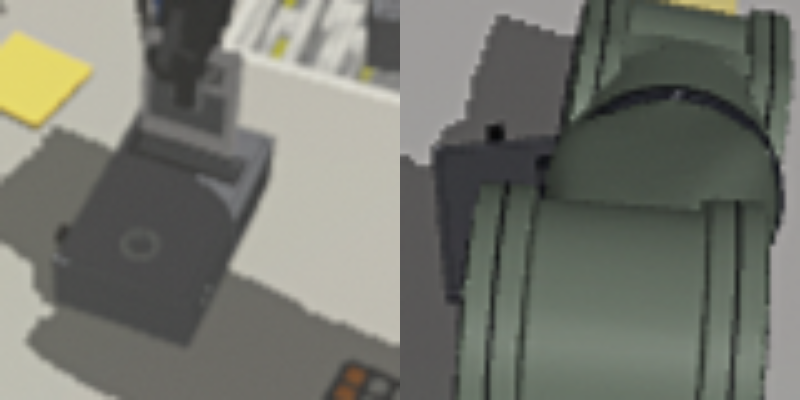

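In the left crop the drive's lower edge, from about (140,135) to (235,165), hangs right over the slot. I'll check its position in the dock frame from the scene depth.

```bash
python3 - <<'E'
from h import *
z=np.load("s1.npz"); W=cloud("scene",z["d"])[140:230,230:320].reshape(-1,3)*1000
t=np.radians(5.4); R=np.array([[np.cos(t),np.sin(t)],[-np.sin(t),np.cos(t)]])
P=np.c_[(W[:,:2]-[533,-68.3])@R.T,W[:,2]]
Q=P[(abs(P[:,1])<20)&(P[:,2]>68)&(P[:,2]<98)&(abs(P[:,0])<50)]
for lo in(68,78,88):
    q=Q[(Q[:,2]>lo)&(Q[:,2]<lo+10)]; print(lo,len(q),"x",np.percentile(q[:,0],[0,3,97,100]).round(1),"y",np.percentile(q[:,1],[5,50,95]).round(1))
f=Q[(Q[:,1]>0)]; print("yaw err deg",np.degrees(np.polyfit(f[:,0],f[:,1],1)[0]))
D=P[(P[:,2]>46)&(P[:,2]<58)]; print("dock in frame",rect(D), "expect centre 0,40")
B=P[(abs(P[:,1])<12)&(abs(P[:,0])<30)]; print(np.histogram(B[:,2],np.arange(10,80,5)))
E
```

```text
68 36 x [-33.2 -31.   34.8  35.2] y [0.9 2.7 5.1]
78 46 x [-35.  -34.5  33.4  35.2] y [0.6 3.3 5.3]
88 43 x [-34.3 -33.6  33.7  34.9] y [0.6 3.7 7.2]
yaw err deg -0.01826191340178703
dock in frame (array([-15645.9, -45016.4]), array([351929.2, 122442.9]), 81.3) expect centre 0,40
(array([ 0,  0,  0,  0,  6, 13, 15, 17, 28,  1,  1,  8, 11]), array([10, 15, 20, 25, 30, 35, 40, 45, 50, 55, 60, 65, 70, 75]))
```

x is centred and the yaw is right. y is about 1.3 mm low, so I'll correct that and lower gently.

```bash
python3 -m jog '[{"tx":0,"ty":1.3,"tz":0,"ax":0,"ay":0,"az":0,"claw":1},{"tx":0,"ty":1.3,"tz":-6,"ax":0,"ay":0,"az":0,"claw":1},{"tx":0,"ty":1.3,"tz":-12,"ax":0,"ay":0,"az":0,"claw":1},{"tx":0,"ty":1.3,"tz":-17,"ax":0,"ay":0,"az":0,"claw":1},{"tx":0,"ty":1.3,"tz":-17,"ax":0,"ay":0,"az":0,"claw":1}]'; python3 -m jog '[{"tx":0,"ty":0,"tz":-4,"ax":0,"ay":0,"az":0,"claw":1},{"tx":0,"ty":0,"tz":-8,"ax":0,"ay":0,"az":0,"claw":1},{"tx":0,"ty":0,"tz":-8,"ax":0,"ay":0,"az":0,"claw":1}]'
```

```text
t: 7.3
eef_pos: [0.5321, -0.0685, 0.0958]
tool_rot: [-3.138, -0.15, 0.001]
force: [-0.2, 0.0, -0.5]
grip_width: 0.0113
finger_force: 58.7
t: 7.68
eef_pos: [0.5321, -0.0685, 0.088]
tool_rot: [-3.138, -0.15, 0.001]
force: [0.3, 0.7, -0.5]
grip_width: 0.0115
finger_force: 58.7
```

```bash
python3 -m jog '[{"tx":0,"ty":0,"tz":-6,"ax":0,"ay":0,"az":0,"claw":1},{"tx":0,"ty":0,"tz":-12,"ax":0,"ay":0,"az":0,"claw":1},{"tx":0,"ty":0,"tz":-18,"ax":0,"ay":0,"az":0,"claw":1},{"tx":0,"ty":0,"tz":-20,"ax":0,"ay":0,"az":0,"claw":1},{"tx":0,"ty":0,"tz":-20,"ax":0,"ay":0,"az":0,"claw":1}]'; python3 -m jog '[{"tx":0,"ty":0,"tz":-2,"ax":0,"ay":0,"az":0,"claw":1},{"tx":0,"ty":0,"tz":-3,"ax":0,"ay":0,"az":0,"claw":1},{"tx":0,"ty":0,"tz":-4,"ax":0,"ay":0,"az":0,"claw":1},{"tx":0,"ty":0,"tz":-4,"ax":0,"ay":0,"az":0,"claw":1}]'
```

```text
t: 8.3
eef_pos: [0.5322, -0.0685, 0.0682]
tool_rot: [-3.138, -0.15, 0.0]
force: [-0.3, 0.3, -0.5]
grip_width: 0.0113
finger_force: 58.7
t: 8.8
eef_pos: [0.5323, -0.0686, 0.0647]
tool_rot: [-3.138, -0.15, -0.001]
force: [-1.8, 1.1, 9.3]
grip_width: 0.011
finger_force: 59.8
```

The force rises to 9 N at TCP 64.7 mm, exactly the expected floor height. I'll release and retreat straight up.

```bash
python3 -m jog '[{"tx":0,"ty":0,"tz":1,"ax":0,"ay":0,"az":0,"claw":-1},{"tx":0,"ty":0,"tz":1,"ax":0,"ay":0,"az":0,"claw":-1},{"tx":0,"ty":0,"tz":1,"ax":0,"ay":0,"az":0,"claw":-1},{"tx":0,"ty":0,"tz":1,"ax":0,"ay":0,"az":0,"claw":-1},{"tx":0,"ty":0,"tz":1,"ax":0,"ay":0,"az":0,"claw":-1},{"tx":0,"ty":0,"tz":1,"ax":0,"ay":0,"az":0,"claw":-1}]'; python3 -m jog '[{"tx":0,"ty":0,"tz":30,"ax":0,"ay":0,"az":0,"claw":-1},{"tx":0,"ty":0,"tz":80,"ax":0,"ay":0,"az":0,"claw":-1},{"tx":0,"ty":0,"tz":125,"ax":0,"ay":0,"az":0,"claw":-1},{"tx":-50,"ty":-130,"tz":135,"ax":0,"ay":0,"az":0.295,"claw":-1},{"tx":-79,"ty":-234,"tz":135,"ax":0,"ay":0,"az":0.295,"claw":-1},{"tx":-79,"ty":-234,"tz":135,"ax":0,"ay":0,"az":0.295,"claw":-1},{"tx":-79,"ty":-234,"tz":135,"ax":0,"ay":0,"az":0.295,"claw":-1},{"tx":-79,"ty":-234,"tz":135,"ax":0,"ay":0,"az":0.295,"claw":-1},{"tx":-79,"ty":-234,"tz":135,"ax":0,"ay":0,"az":0.295,"claw":-1}]'; python3 - <<'E'
from workcell import capture
from h import *
im,d=capture("scene"); im2,d2=capture("top"); np.savez("s2.npz",im=im,d=d,im2=im2,d2=d2)
cv2.imwrite("pics/c4.png",np.hstack([cv2.resize(im[70:220,230:380,::-1],(400,400)),cv2.resize(im2[150:250,270:370,::-1],(400,400))]))
E
```

```text
t: 9.55
eef_pos: [0.5323, -0.0685, 0.0652]
tool_rot: [-3.138, -0.15, 0.0]
force: [0.3, -0.2, -0.4]
grip_width: 0.0857
finger_force: 0.0
t: 10.68
eef_pos: [0.4534, -0.3021, 0.2002]
tool_rot: [-3.081, -0.61, -0.0]
force: [-0.6, 0.5, -0.7]
grip_width: 0.0859
finger_force: 0.0
```

View pics/c4.png

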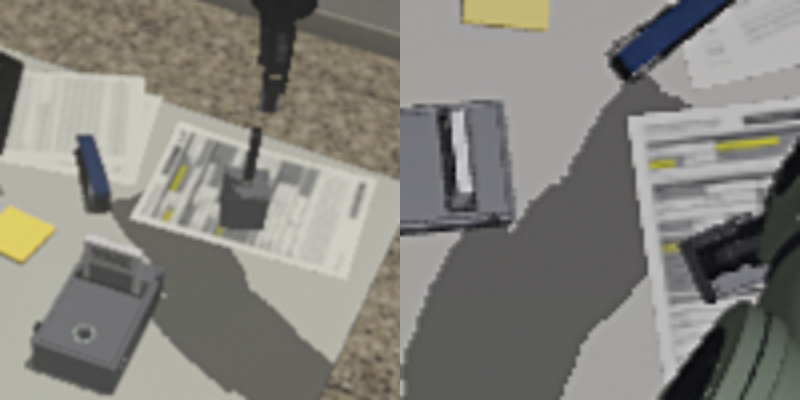

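The left crop shows the drive standing upright in the dock at (112,265), with the hole at (84,333). The gripper is over the stylus at (255,140), clear of the stapler. I'll descend and grip.

```bash
python3 - <<'E'
from h import *
z=np.load("s2.npz")
for n,d in(("scene",z["d"]),("top",z["d2"])):
    P=cloud(n,d).reshape(-1,3)*1000; Q=P[(abs(P[:,0]-533)<45)&(abs(P[:,1]+68)<15)&(P[:,2]>70)]; print(n,"drive top",np.percentile(Q[:,2],[90,98]),rect(Q/1000))
E
python3 -m jog '[{"tx":0,"ty":0,"tz":-40,"ax":0,"ay":0,"az":0,"claw":-1},{"tx":0,"ty":0,"tz":-75,"ax":0,"ay":0,"az":0,"claw":-1},{"tx":0,"ty":0,"tz":-105,"ax":0,"ay":0,"az":0,"claw":-1},{"tx":0,"ty":0,"tz":-105,"ax":0,"ay":0,"az":0,"claw":-1},{"tx":0,"ty":0,"tz":-105,"ax":0,"ay":0,"az":0,"claw":1},{"tx":0,"ty":0,"tz":-105,"ax":0,"ay":0,"az":0,"claw":1},{"tx":0,"ty":0,"tz":-105,"ax":0,"ay":0,"az":0,"claw":1},{"tx":0,"ty":0,"tz":-105,"ax":0,"ay":0,"az":0,"claw":1},{"tx":0,"ty":0,"tz":-105,"ax":0,"ay":0,"az":0,"claw":1},{"tx":0,"ty":0,"tz":-105,"ax":0,"ay":0,"az":0,"claw":1}]' 80; python3 -m jog '[{"tx":0,"ty":0,"tz":0,"ax":0,"ay":0,"az":0,"claw":1},{"tx":0,"ty":0,"tz":0,"ax":0,"ay":0,"az":0,"claw":1},{"tx":0,"ty":0,"tz":0,"ax":0,"ay":0,"az":0,"claw":1}]'
```

```text
scene drive top [117.2937835  118.98371274] (array([533.3, -66.7]), array([71.1, 14.9]), 6.6)
top drive top [118.0140677  120.79232389] (array([532.8, -65.7]), array([71.5, 12.6]), 5.7)
t: 12.02
eef_pos: [0.4534, -0.3027, 0.0956]
tool_rot: [3.082, 0.61, 0.001]
force: [0.2, 0.3, 6.6]
grip_width: 0.0128
finger_force: 78.1
t: 12.4
eef_pos: [0.4534, -0.3027, 0.0956]
tool_rot: [3.082, 0.61, 0.001]
force: [-1.5, 0.9, 6.4]
grip_width: 0.0131
finger_force: 78.1
```

```bash
python3 -m jog '[{"tx":0,"ty":0,"tz":30,"ax":0,"ay":0,"az":0,"claw":1},{"tx":0,"ty":0,"tz":80,"ax":0,"ay":0,"az":0,"claw":1},{"tx":0,"ty":0,"tz":125,"ax":0,"ay":0,"az":0,"claw":1},{"tx":20,"ty":50,"tz":125,"ax":0,"ay":0,"az":0,"claw":1},{"tx":70,"ty":323,"tz":125,"ax":0,"ay":0,"az":0,"claw":1},{"tx":70,"ty":323,"tz":125,"ax":0,"ay":0,"az":0,"claw":1},{"tx":70,"ty":323,"tz":125,"ax":0,"ay":0,"az":0,"claw":1},{"tx":70,"ty":323,"tz":125,"ax":0,"ay":0,"az":0,"claw":1},{"tx":70,"ty":323,"tz":125,"ax":0,"ay":0,"az":0,"claw":1},{"tx":70,"ty":323,"tz":125,"ax":0,"ay":0,"az":0,"claw":1}]'; python3 -m jog '[{"tx":0,"ty":0,"tz":-40,"ax":0,"ay":0,"az":0,"claw":1},{"tx":0,"ty":0,"tz":-65,"ax":0,"ay":0,"az":0,"claw":1},{"tx":0,"ty":0,"tz":-65,"ax":0,"ay":0,"az":0,"claw":1},{"tx":0,"ty":0,"tz":-65,"ax":0,"ay":0,"az":0,"claw":1}]';  python3 - <<'E'
from workcell import capture
from h import *
im,d=capture("scene"); im2,d2=capture("top"); np.savez("s3.npz",im=im,d=d,im2=im2,d2=d2)
cv2.imwrite("pics/c5.png",np.hstack([cv2.resize(im[140:230,230:320,::-1],(400,400)),cv2.resize(im2[150:230,225:305,::-1],(400,400))]))
P=cloud("scene",d).reshape(-1,3)*1000; Q=P[np.hypot(P[:,0]-523,P[:,1]-21)<25]
for lo in range(60,130,6):
    q=Q[(Q[:,2]>lo)&(Q[:,2]<lo+6)]
    if len(q): print(lo,len(q),q.mean(0).round(1),np.ptp(q,0).round(1))
E
```

```text
t: 13.65
eef_pos: [0.5233, 0.0226, 0.2201]
tool_rot: [-3.08, -0.615, 0.0]
force: [0.7, -1.0, -0.7]
grip_width: 0.0128
finger_force: 79.3
t: 14.15
eef_pos: [0.5236, 0.0199, 0.1562]
tool_rot: [3.082, 0.609, 0.001]
force: [-0.2, 0.0, -0.5]
grip_width: 0.0128
finger_force: 79.3
72 4 [523.9  20.4  75.7] [7.  2.2 4.5]
78 4 [522.7  21.3  82.1] [6.  4.7 3.2]
84 2 [521.   21.5  88. ] [2.  2.7 1.6]
90 2 [521.3  21.1  92.2] [1.3 4.1 3.5]
96 4 [521.6  20.8  98.6] [3.4 4.5 3.2]
102 1 [520.8  19.5 104.6] [0. 0. 0.]
108 3 [521.   23.5 111.6] [1.4 4.3 3.7]
120 8 [519.6  22.5 123.7] [12.1 19.1  4.4]
126 10 [520.2  24.1 128.7] [13.  14.5  5.1]
```

View pics/c5.png

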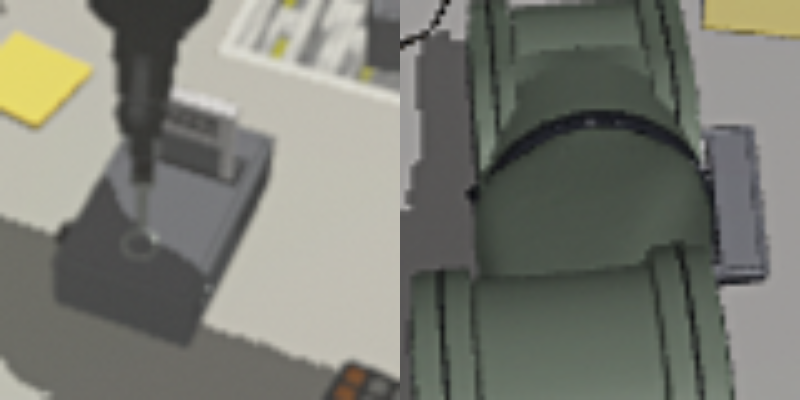

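The shaft tip is at about (147,232) in the left crop, just above the ring centred at (140,243). I'll check both points at their heights.

```bash
python3 - <<'E'
from h import *
print("tip",ray("scene",(230+147/4.444-.4,140+232/4.444-.4),.0706)*1000)
print("ring",ray("scene",(230+140/4.444-.4,140+243/4.444-.4),.052)*1000)
for n,k in(("scene","s2.npz"),("top","s2.npz")):
    z=np.load(k); im=z["im" if n=="scene" else "im2"].min(2).astype(float)
    m,f=K(n); a=m["R"]@[.523,.021,.052]+m["t"]; u,v=f*a[0]/a[2]+m["cx"],f*a[1]/a[2]+m["cy"]
    r=9 if n=="scene" else 6; u0,v0=int(round(u)),int(round(v)); s=im[v0-r:v0+r+1,u0-r:u0+r+1]; b=np.median(s)
    M=s>b+12; vv,uu=np.nonzero(M); print(n,len(uu),(u,v)); c=np.array([(uu.min()+uu.max())/2+u0-r,(vv.min()+vv.max())/2+v0-r]); print(c,uu.min(),uu.max(),vv.min(),vv.max(),ray(n,c,.052)*1000)
E
```

```text
tip [[517.31612982  20.08325729  70.6       ]]
ring [[523.70225279  17.55986808  52.        ]]
scene 32 (np.float64(260.7786040558386), np.float64(195.1262086683161))
[261.  194.5] 5 13 5 12 [[523.57081212  18.48241922  52.        ]]
top 31 (np.float64(257.7391642498571), np.float64(193.17144897008336))
[257.5 193. ] 2 9 3 9 [[523.5865979   21.81341138  52.        ]]
```

The rings agree on the hole at (523.6, 20.1). The stylus depth points near the tip give (523.9,20.4), and the TCP is at (523.6,19.9), so it is aligned within the 4 mm margin. Descending stepwise.

```bash
python3 -m jog '[{"tx":0,"ty":0,"tz":-8,"ax":0,"ay":0,"az":0,"claw":1},{"tx":0,"ty":0,"tz":-14,"ax":0,"ay":0,"az":0,"claw":1},{"tx":0,"ty":0,"tz":-19,"ax":0,"ay":0,"az":0,"claw":1},{"tx":0,"ty":0,"tz":-23,"ax":0,"ay":0,"az":0,"claw":1},{"tx":0,"ty":0,"tz":-23,"ax":0,"ay":0,"az":0,"claw":1}]'; python3 -m jog '[{"tx":0,"ty":0,"tz":-4,"ax":0,"ay":0,"az":0,"claw":1},{"tx":0,"ty":0,"tz":-8,"ax":0,"ay":0,"az":0,"claw":1},{"tx":0,"ty":0,"tz":-10,"ax":0,"ay":0,"az":0,"claw":1},{"tx":0,"ty":0,"tz":-10,"ax":0,"ay":0,"az":0,"claw":1}]'
```

```text
t: 14.88
eef_pos: [0.5231, 0.0205, 0.132]
tool_rot: [-3.082, -0.61, 0.001]
force: [0.1, 0.3, -0.5]
grip_width: 0.0131
finger_force: 79.3
t: 15.38
eef_pos: [0.5232, 0.0205, 0.1221]
tool_rot: [-3.082, -0.61, 0.0]
force: [0.7, -0.3, 0.2]
grip_width: 0.013
finger_force: 79.3
```

```bash
python3 -m jog '[{"tx":0,"ty":0,"tz":-2,"ax":0,"ay":0,"az":0,"claw":1},{"tx":0,"ty":0,"tz":-4,"ax":0,"ay":0,"az":0,"claw":1},{"tx":0,"ty":0,"tz":-5,"ax":0,"ay":0,"az":0,"claw":1},{"tx":0,"ty":0,"tz":-5,"ax":0,"ay":0,"az":0,"claw":1}]';python3 -m jog '[{"tx":0,"ty":0,"tz":-2,"ax":0,"ay":0,"az":0,"claw":1},{"tx":0,"ty":0,"tz":-4,"ax":0,"ay":0,"az":0,"claw":1},{"tx":0,"ty":0,"tz":-4,"ax":0,"ay":0,"az":0,"claw":1},{"tx":0,"ty":0,"tz":-4,"ax":0,"ay":0,"az":0,"claw":1}]'
```

```text
t: 15.88
eef_pos: [0.5233, 0.0205, 0.1173]
tool_rot: [-3.082, -0.61, -0.0]
force: [-0.1, 0.6, 2.0]
grip_width: 0.0131
finger_force: 79.6
t: 16.38
eef_pos: [0.5233, 0.0205, 0.1133]
tool_rot: [-3.082, -0.61, -0.0]
force: [0.1, -0.1, 4.3]
grip_width: 0.0127
finger_force: 79.8
```

The force follows the button's spring curve (about 4.8 N, roughly 6 mm). I'll press slightly further to the stop.

```bash
python3 -m jog '[{"tx":0,"ty":0,"tz":-1,"ax":0,"ay":0,"az":0,"claw":1},{"tx":0,"ty":0,"tz":-2,"ax":0,"ay":0,"az":0,"claw":1},{"tx":0,"ty":0,"tz":-2,"ax":0,"ay":0,"az":0,"claw":1},{"tx":0,"ty":0,"tz":-2,"ax":0,"ay":0,"az":0,"claw":1}]'; python3 - <<'E'
from workcell import capture
from h import *
im,d=capture("scene")
cv2.imwrite("pics/c6.png",cv2.resize(im[140:230,230:320,::-1],(500,500)))
P=cloud("scene",d).reshape(-1,3)*1000; Q=P[(abs(P[:,0]-533)<45)&(abs(P[:,1]+68)<15)&(P[:,2]>70)]; print("drive top",np.percentile(Q[:,2],[90,98]),rect(Q/1000))
E
```

```text
t: 16.88
eef_pos: [0.5234, 0.0205, 0.1114]
tool_rot: [-3.082, -0.61, -0.0]
force: [-0.3, -0.3, 7.1]
grip_width: 0.0124
finger_force: 80.7
drive top [116.87147693 119.06085355] (array([520.5, -67.5]), array([45.8, 15.2]), 0.9)
```

View pics/c6.png

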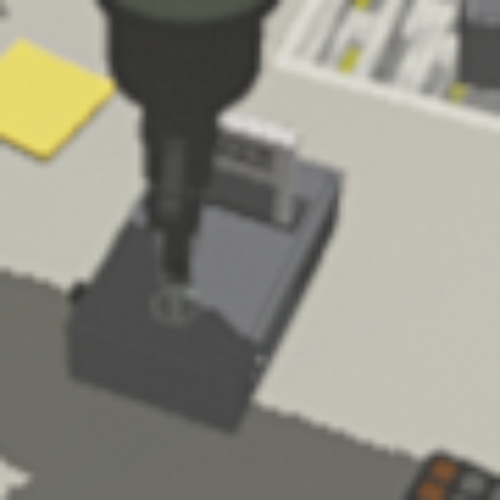

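The shaft runs into the ring at (178,300), and the drive still stands seated behind it at (255,165). At 7 N the button is bottomed, so I'm handing in.

```bash
python3 -c "
from workcell import ticket
print(ticket.hand_in())"
```

```text
the job is handed in; nothing more can be done
None
```

The job is handed in: the drive is seated in the dock and released, and the stylus, still gripped, is holding the reset button at its stop (about 7 N); the hand-in gave no verdict.

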